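# Clear and spring open the cap cabinet's push-to-open lid

### The arm

A 7-joint arm with a two-finger parallel gripper is mounted at the origin on the work surface. World frame = base frame: x ahead of the robot, y to its left, z up, the work surface at z = 0. Lengths are in mm, angles in rad, forces in N, time in s.
With the tool pointing down it reaches from about 425 to 975 mm from the base axis. Payload 16.7 kg.
Tool frame: the origin (TCP) lies at the very end of the fingers, on their centre line; the grasp point (between the pads) lies 19 mm behind it; x points along the fingers, y is the direction in which the jaws open and shut, and the axes are right-handed (so a half turn about x gives the same grasp; the last joint's range is limited). The gripper opens to 85 mm and grips with 20 to 120 N. Pads are 22 mm wide; open, the fingers measure 114 mm over their backs; the gripper's body (76 mm by 85 mm) begins 54 mm behind the grasp point. The pads swing forward as they close: fully open they stand 13 mm farther back than shut.
Start: joints at [1.155, 0.426, 0.074, 1.606, -0.034, 1.111, -0.067], TCP at [177.931, -651.089, 231.302] pointing down, gripper open.
Joint ranges: [-2.85, 2.85], [-0.5, 2.14], [-1.23, 1.37], [0.21, 2.46], [-1.02, 4.16], [0.16, 2.05], [-2.73, 2.73]. Speed limits (rad/s): [1.89, 1.89, 2.39, 2.39, 3.01, 3.01, 3.01].

### API

Orientations are given as a unit quaternion [w, x, y, z].
In Python, from rig import readout, eyes, bot gives the robot as it stands. The module is installed in compiled form; this text tells all that it offers.
- The arm moves only by the tool send_rows, never from a script. Its argument "increments" is a list that holds one entry, the list of rows, each a list of 7 numbers: the turn, a rotation vector about the tool's x, y, z in degrees, then the shift along the tool's x, y, z in mm, then the opening in per cent of the stroke, from 0 (shut) to 100 (fully open). In form: [[[ax, ay, az, dx, dy, dz, claw], ...]]. A call has 1 to 5 rows; each row is the pose to reach, as a shift and turn from the pose commanded when the call began, along the tool's axes at that moment; what a row does not reach only later rows make up. A row lasts 1/10 s, in which the tool goes at most 50 mm and 8.59 degrees, less where a joint would pass 70% of its speed; a pose out of reach is approached as far as the arm can. A call with a gripper value outside its range is refused whole. The fingers move at their own pace and stop on an object; the grip force is fixed at half the most. Time passes only in rows, so rows that repeat a pose let the fingers close. It gives the time, the measured TCP pose, the force and the opening at its end, in the units of the state.
- readout.get_state(): the state, without advancing time (a new reading comes with each control period).
- eyes.snapshot(name): name is "scene" or "top"; returns a dict with "color" (400x640x3 uint8, red, green, blue), "depth" (400x640 float32, mm along the optical axis (not along the pixel's ray), 0 where there is no reading), "mtx" (3x3 intrinsics, pixels), "k1" (the pictures are not rectified: a ray, as slopes to the right and down, at radius r is drawn at 1 + k1 r^2 times it, then the intrinsics apply), "pose" (4x4, takes a point from camera to world coordinates). Camera axes: x right, y up, looking along -z (the intrinsics and any distortion apply to the point x, -y, -z); pixel columns grow to the right and rows downward; lengths in mm; the calibration is good to about 2 mm. A picture is of the moment at which its call begins.
- bot.hand_in(): hands the job in, once; it reports no verdict.
The state is a dict: "time_s": time; "joints": joint angles; "qvel": joint speeds; "effort": joint torques, N m; "position": TCP position; "ee_rot": TCP orientation; "contact_force": force on the tool from outside, world axes, zero at the start; "moment": the same for the moment, N m; "opening": finger opening in mm.
Only numpy, scipy, OpenCV 4.12 (cv2) and the standard library are available. Lean on these libraries where they do the work, as an engineer would, in place of code of your own. Each camera call takes 0.05 s, during which the arm holds its last target.

### The job

The cap store in the steel counter cabinet has to be opened, but a full jar stands on its white lid. First push the jar sideways, without lifting it, until it stands upright on the dark mat set into the cabinet top beside the lid; then press the free edge of the lid down until its push catch lets go, and let go so that the lid is left sprung ajar. Lift nothing, and leave the tub, the spoon and the empty glass where they are.

Things in the scene. Friction and masses are not known exactly. Their poses are not given: they have to be found in the camera images.
- cabinet: Low fixed steel counter cabinet, 240 (its x) x 440 (its y) x 110 mm high, standing on the table; origin at the centre of its underside, x from its front (free edge of the lid, robot side) to its back, y to its left, z up. Its flat deck is 110 mm above the table. It stands in varying places and turns.
- lid_press (a point): Centre of a 26 mm grey press mark on top of the white plastic lid, 20 mm in from the middle of its free (front) edge. Here the lid resists until pressed about 2.5 mm down with about 9 N, when the catch lets go (it then pushes back with 4 N; hard stop 6 mm down); it then rises as the finger is withdrawn. The catch does not latch again.
- lid_hinge (a point): Middle of the hinge along the lid's back edge, level with the lid's top. The lid is a 170 (x) x 160 (y) x 8 mm panel in the middle of the cabinet top, reaching when shut from x = -90 to +80 mm and y = -80 to +80 mm in the cabinet's frame; its top stands 3 mm proud of the deck.
- lid (a joint): Angle of the lid in rad: 0 shut and latched, slightly negative while pressed in, positive when open. Once released its spring carries it to about 0.35 (free edge about 58 mm up) and keeps it there; latched it cannot be pulled up.
- mat_center (a point): Centre of the dark rubber mat, 120 (cabinet x) x 110 mm, flush with the cabinet deck (110 mm above the table), on the left or right of the lid, its centre 155 mm to the side of the lid's middle line and 30 mm forward of the cabinet's centre. Axes as the cabinet.
- jar_center (a point): Centre of the closed jar of orange roe with a brass cap, 66 mm diameter, 62 mm high, so 31 mm above its underside; loose, upright, about 0.2 kg; at the start it stands on the lid, near its free edge. Light enough not to set off the catch.
- tub_center (a point): Centre of a squat white tub with a grey cover, 76 mm diameter, 50 mm high, loose on the cabinet deck on the side of the lid that has no mat; to be left alone.
- spoon: Loose spoon, 200 mm long, 20 mm high, lying on the table at the right, origin under its middle, x towards its bowl. Leave alone.
- glass: Loose empty open glass jar, 68 mm across, 62 mm high, on the table to the left; origin under its centre. Leave alone.
Things that resemble listed ones, but are neither listed nor needed, are in the scene too. Of the things like the part that bears jar_center, leave any that is blue; of the rest the smaller one is meant.

How it is judged:
By the outcome, as a careful person would: the job done as asked, in the order asked, and still so for the second after the job is handed in, with the robot touching nothing.
It also fails if it takes over 40 s, if anything falls off the work surface, if the arm or the gripper's body presses on something with over 40 N, if the wrist force passes 120 N, or if a joint passes its speed limit or range.

## Working session

There is one attempt and no reset: what is moved stays moved. The work goes in short steps, Python scripts to look and compute and a tool call to move; the robot and the scene stay as the last step left them, time stands still between calls to the robot, and variables do not carry over. Pictures are saved under pics/ and viewed, and the job is handed in when it is done.

Besides the shell and the picture viewer there is one more tool, called after "Request:" as name(argument=value, ...), one argument or row to a line, values as JSON. send_rows: Moves the arm, as the interface text tells. Its arguments: {"type":"object","properties":{"increments":{"type":"array"}},"required":["increments"]}

```bash
mkdir -p pics
python3 - <<'E'
from rig import readout, eyes, bot
import cv2,pickle
s=readout.get_state();print(s)
for n in("scene","top"):
    d=eyes.snapshot(n);pickle.dump(d,open(f"{n}0.pkl","wb"));cv2.imwrite(f"pics/{n}0.png",d["color"][:,:,::-1]);print(n,d["mtx"],d["k1"],d["pose"])
E
```

```text
{'time_s': 0.0, 'joints': array([ 1.15450843,  0.42672593,  0.0738375 ,  1.60663144, -0.03411714,
        1.11080802, -0.06709619]), 'qvel': array([1.27852332e-03, 2.09644557e-04, 5.67771613e-04, 9.30753022e-04,
       7.65187054e-04, 3.27686284e-04, 7.07692037e-05]), 'effort': array([ 5.11433118e-04, -9.49836802e+01,  3.76136363e+00, -4.63521945e+01,
        1.91798533e-02,  1.00758919e-02, -3.90603100e-05]), 'position': array([ 177.82482887, -650.7152088 ,  230.60346678]), 'ee_rot': array([-0.09357981, -0.70073765, -0.09449187,  0.70091429]), 'contact_force': array([-0.20201724, -0.48424535,  0.17959018]), 'moment': array([ 0.02825707, -0.00862885,  0.00813112]), 'opening': 85.58903245436734}
scene [[507.07009366   0.         325.97344058]
 [  0.         507.07009366 203.73022628]
 [  0.           0.           1.        ]] -0.09538165254337051 [[ 7.24738704e-01 -5.88601032e-01  3.58193574e-01  9.91748809e+02]
 [ 6.88932341e-01  6.10558020e-01 -3.90629151e-01 -4.95139912e+02]
 [ 1.12267619e-02  5.29875202e-01  8.48001315e-01  1.22838490e+03]
 [ 0.00000000e+00  0.00000000e+00  0.00000000e+00  1.00000000e+00]]
top [[472.12519111   0.         323.30734817]
 [  0.         472.12519111 197.62814725]
 [  0.           0.           1.        ]] -0.1022547781114146 [[ 1.23931793e-02  9.97068455e-01 -7.55043387e-02  4.07438504e+02]
 [-9.99820264e-01  1.12730659e-02 -1.52432744e-02 -1.29785878e+00]
 [-1.43474227e-02  7.56796804e-02  9.97028955e-01  1.44273853e+03]
 [ 0.00000000e+00  0.00000000e+00  0.00000000e+00  1.00000000e+00]]
```

View pics/scene0.png

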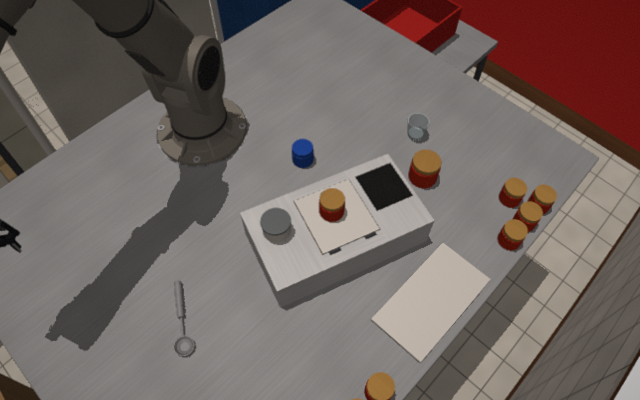

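View pics/top0.png

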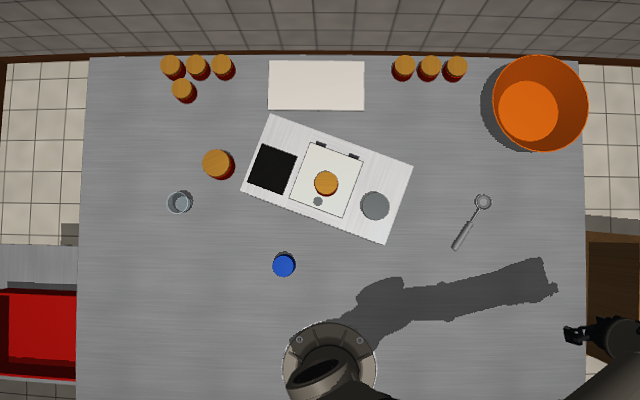

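The jar on the lid is at (326,183) in the top view, with the mat to its left at (272,168), the tub at (375,206) and the press mark at (318,201). I'll measure these next.

```bash
cat > h.py <<'E'
import numpy as np,cv2,pickle
def dist(d): return np.array([d["k1"],0,0,0,0.])
def rays(d,uv):
    p=cv2.undistortPoints(np.array(uv,float).reshape(-1,1,2),d["mtx"],dist(d)).reshape(-1,2)
    return np.c_[p[:,0],-p[:,1],-np.ones(len(p))]
def atz(d,uv,z):
    r=rays(d,uv)@d["pose"][:3,:3].T; c=d["pose"][:3,3]
    return c+r*((z-c[2])/r[:,2])[:,None]
def cloud(d):
    v,u=np.mgrid[0:400,0:640]; r=rays(d,np.c_[u.ravel(),v.ravel()])*d["depth"].reshape(-1,1)
    return (r@d["pose"][:3,:3].T+d["pose"][:3,3]).reshape(400,640,3)
def proj(d,P):
    q=(np.atleast_2d(P)-d["pose"][:3,3])@d["pose"][:3,:3]
    s=np.c_[q[:,0]/-q[:,2],-q[:,1]/-q[:,2]]; r2=(s**2).sum(1,keepdims=True); s=s*(1+d["k1"]*r2)
    return s@d["mtx"][:2,:2].T+d["mtx"][:2,2]
E
python3 - <<'E'
from h import *
t=pickle.load(open("top0.pkl","rb"));s=pickle.load(open("scene0.pkl","rb"))
for n,d in(("top",t),("scene",s)):
    C=cloud(d);ok=d["depth"]>0
    tab=ok&(abs(C[...,2])<15)&(C[...,0]>300)&(C[...,0]<900)&(abs(C[...,1])<300)
    print(n,"table z",np.median(C[tab][:,2]))
    z=C[...,2]; reg=ok&(C[...,0]>250)&(C[...,0]<950)&(abs(C[...,1])<350)
    deck=reg&(z>100)&(z<122)
    k=deck.astype(np.uint8); nn,l,st,ce=cv2.connectedComponentsWithStats(k)
    i=1+np.argmax(st[1:,4]); m=l==i; P=C[m]
    rc=cv2.minAreaRect(P[:,:2].astype(np.float32)); print("deck",rc,np.median(P[:,2]))
    g=d["color"].sum(2)
    mm=m&(g<120); Q=C[mm]; print("mat",cv2.minAreaRect(Q[:,:2].astype(np.float32)),np.median(Q[:,2]),Q.mean(0))
    # objects above deck within rect
    up=reg&(z>150)&(z<190); nn,l,st,ce=cv2.connectedComponentsWithStats(up.astype(np.uint8))
    for i in range(1,nn):
        if st[i,4]>40: 
            Q=C[l==i];top=Q[Q[:,2]>Q[:,2].max()-6];print("obj",st[i,4],ce[i],cv2.minEnclosingCircle(top[:,:2].astype(np.float32)),np.percentile(Q[:,2],[5,50,98]))
# press mark
d=t;roi=d["color"][190:212,306:330];print(atz(t,[[318,201]],113))
big=cv2.resize(d["color"][100:260,160:430],None,fx=2.9,fy=2.9,interpolation=cv2.INTER_CUBIC);cv2.imwrite("pics/z0.png",big[:,:,::-1])
E
```

```text
top table z -0.34009571414844686
deck ((566.03955078125, 11.308944702148438), (443.4823303222656, 241.8588409423828), 70.01040649414062) 109.79437665405953
mat ((591.0973510742188, 82.82718658447266), (144.72947692871094, 311.843017578125), 1.1607685089111328) 109.50583149403792 [589.599718   166.26074365 109.64490666]
obj 446 [325.90807175 182.88116592] ((544.8699951171875, 11.85977840423584), 31.066659927368164) [160.92235323 173.84746666 179.50467828]
obj 607 [375.53706755 205.91433278] ((483.6941223144531, -124.14588165283203), 37.577056884765625) [154.66334186 159.05138294 163.75915936]
scene table z 0.08204483913061722
deck ((565.0625610351562, 13.198562622070312), (441.4482727050781, 246.77450561523438), 69.74922180175781) 110.20476476302497
mat ((566.6605224609375, 103.22068786621094), (241.8359832763672, 117.32775115966797), 69.595947265625) 110.10521387776123 [591.24306651 164.54158303 110.16444496]
obj 564 [331.14539007 200.84929078] ((544.87060546875, 10.239433288574219), 31.734947204589844) [154.49307613 173.8158952  178.40198089]
obj 658 [275.28115502 221.09878419] ((485.78631591796875, -123.35803985595703), 37.70469665527344) [155.83387477 159.61971327 163.90984098]
[[498.42094482  33.9015886  113.        ]]
```

View pics/z0.png

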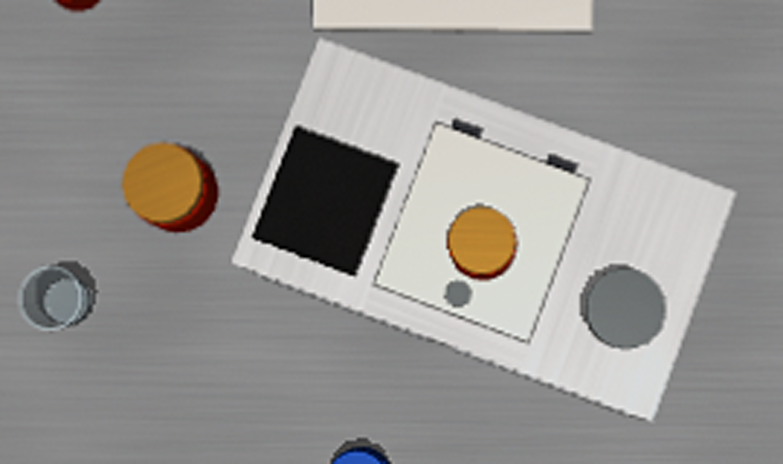

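```bash
cat >> h.py <<'E'
from scipy.spatial.transform import Rotation as R
O=np.array([565.,11.,0]); Rc=R.from_euler('z',-20,degrees=True)
def c2w(p): return O+Rc.apply(np.array(p,float))
def w2c(p): return Rc.inv().apply(np.array(p,float)-O)
def state():
    from rig import readout
    s=readout.get_state(); q=s["ee_rot"]; return s,R.from_quat([q[1],q[2],q[3],q[0]])
def goal(pc,sgn=1):
    """to cabinet-frame TCP point, pointing down, jaw along +-cabinet x; in tool axes"""
    s,r=state(); y=Rc.apply([sgn,0,0.]); x=np.array([0,0,-1.]); M=np.c_[x,y,np.cross(x,y)]
    print("t",s["time_s"],"cab",w2c(s["position"]).round(1),"F",s["contact_force"].round(1),"open",round(s["opening"],1),"j",s["joints"].round(2))
    print("turn",np.degrees((r.inv()*R.from_matrix(M)).as_rotvec()).round(2),"shift",r.inv().apply(c2w(pc)-s["position"]).round(1))
E
python3 - <<'E'
from h import *
s,r=state();print(r.as_matrix().round(3))
for g in (1,-1): goal([-19,-62,230],g)
for n in("top","scene"):
    d=pickle.load(open(n+"0.pkl","rb"))
    print(proj(d,[c2w([-70,0,113]),c2w([-30,155,110]),c2w([-120,220,110]),c2w([120,-220,110])]).round())
E
```

```text
[[-0.     0.264 -0.965]
 [ 0.001 -0.965 -0.264]
 [-1.    -0.001  0.   ]]
t 0.1 cab [-137.5 -754.3  230.7] F [ 0.4 -0.1 -0.2] open 85.5 j [ 1.15  0.43  0.07  1.61 -0.03  1.11 -0.07]
turn [-5.471e+01 -3.000e-02  7.000e-02] shift [   1.2 -496.6 -496.6]
t 0.1 cab [-137.5 -754.3  230.7] F [ 0.4 -0.1 -0.2] open 85.5 j [ 1.15  0.43  0.07  1.61 -0.03  1.11 -0.07]
turn [1.2529e+02 8.0000e-02 3.0000e-02] shift [   1.2 -496.6 -496.6]
[[318. 201.]
 [272. 169.]
 [239. 190.]
 [413. 166.]]
[[324. 195.]
 [383. 186.]
 [387. 153.]
 [276. 291.]]
```

Request:
send_rows(
  increments=[
    [[-4,0,0,0,-35,-35,47],[-8,0,0,0,-70,-70,47],[-12,0,0,0,-105,-105,47],[-16,0,0,0,-140,-140,47],[-20,0,0,0,-175,-175,47]],
  ],
)

```text
time_s: 0.6
position: [301.1, -434.2, 231.2]
ee_rot: [-0.215, -0.673, -0.215, 0.674]
contact_force: [0.5, 0.5, -0.7]
opening: 40.1
```

```bash
python3 -c "
from h import *
goal([-19,-62,230])"
```

```text
t 0.6 cab [ -95.7 -508.6  231.2] F [ 0.5  0.5 -0.7] open 40.1 j [ 0.92  0.19 -0.09  1.93  0.02  1.02 -0.13]
turn [-3.456e+01  0.000e+00  1.000e-02] shift [   1.1 -190.2 -411.3]
```

Request:
send_rows(
  increments=[
    [[-4,0,0,0,-20,-44,47],[-8,0,0,0,-40,-88,47],[-12,0,0,0,-60,-132,47],[-16,0,0,0,-80,-176,47],[-20,0,0,0,-100,-220,47]],
  ],
)

```text
time_s: 1.1
position: [422.9, -225.6, 231.4]
ee_rot: [-0.329, -0.626, -0.329, 0.626]
contact_force: [1.3, -0.4, -0.7]
opening: 39.9
```

```bash
python3 -c "
from h import *
goal([-19,-62,230])"
```

```text
t 1.1 cab [ -52.6 -271.   231.4] F [ 1.3 -0.4 -0.7] open 39.9 j [ 0.65  0.12 -0.32  2.01  0.05  1.01 -0.29]
turn [-1.456e+01  1.000e-02 -0.000e+00] shift [   1.3  -20.  -210.7]
```

Request:
send_rows(
  increments=[
    [[-4,0,0,0,-4,-44,47],[-8,0,0,0,-8,-88,47],[-12,0,0,0,-12,-132,47],[-14.5,0,0,0,-16,-176,47],[-14.5,0,0,0,-20,-210,47]],
  ],
)

```text
time_s: 1.6
position: [526.4, -40.9, 231.3]
ee_rot: [0.405, 0.58, 0.406, -0.579]
contact_force: [0.1, -1.0, 0.4]
opening: 40.2
```

Request:
send_rows(
  increments=[
    [[0,0,0,0,0,0,47],[0,0,0,0,0,0,47]],
  ],
)

```text
time_s: 1.8
position: [525.5, -42.8, 230.9]
ee_rot: [-0.405, -0.579, -0.405, 0.58]
contact_force: [-0.7, -0.6, -0.1]
opening: 40.2
```

Run:
```python
from h import *
from rig import eyes
goal([-19,-62,121])
d=eyes.snapshot("scene");cv2.imwrite("pics/s1.png",cv2.resize(d["color"][100:320,180:470],None,fx=2.7,fy=2.7)[:,:,::-1])
```

```text
t 1.8 cab [-18.7 -64.1 230.9] F [-0.7 -0.6 -0.1] open 40.2 j [ 0.38  0.22 -0.48  1.91  0.12  1.04 -0.5 ]
turn [-0.13  0.    0.05] shift [109.9  -0.2  -2.1]
```

View pics/s1.png

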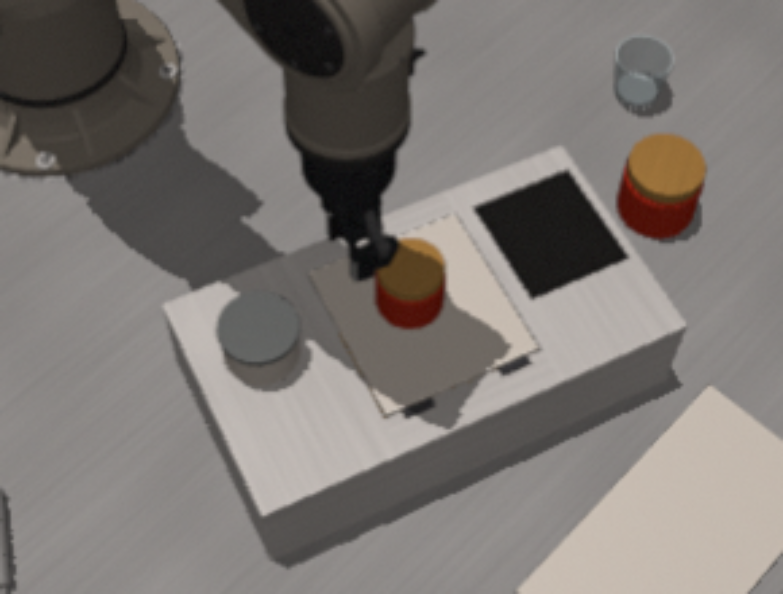

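The gripper hangs just right of the jar (picture 410,270), between the jar and the tub (260,340), clear of both. I'm lowering it.

Request:
send_rows(
  increments=[
    [[0,0,0,30,0,0,47],[0,0,0,60,0,0,47],[0,0,0,90,0,0,47],[0,0,0,103,0,0,47],[0,0,0,109,0,0,47]],
  ],
)

```text
time_s: 2.35
position: [524.9, -44.3, 121.5]
ee_rot: [-0.404, -0.58, -0.404, 0.581]
contact_force: [0.6, -0.1, -0.4]
opening: 40.1
```

Request:
send_rows(
  increments=[
    [[0,0,0,0,0,0,47]],
  ],
)

```text
time_s: 2.45
position: [525.6, -43.9, 122.5]
ee_rot: [-0.404, -0.58, -0.404, 0.58]
contact_force: [0.8, 0.6, 0.2]
opening: 39.8
```

Run:
```python
from h import *
from rig import eyes
goal([-30,118,121])
d=eyes.snapshot("scene");cv2.imwrite("pics/s2.png",cv2.resize(d["color"][100:320,180:470],None,fx=2.7,fy=2.7)[:,:,::-1])
```

```text
t 2.45 cab [-18.3 -65.1 122.5] F [0.8 0.6 0.2] open 39.8 j [ 0.35  0.35 -0.46  2.01  0.21  0.82 -0.59]
turn [-0.26  0.01  0.01] shift [   1.5  -12.6 -183. ]
```

View pics/s2.png

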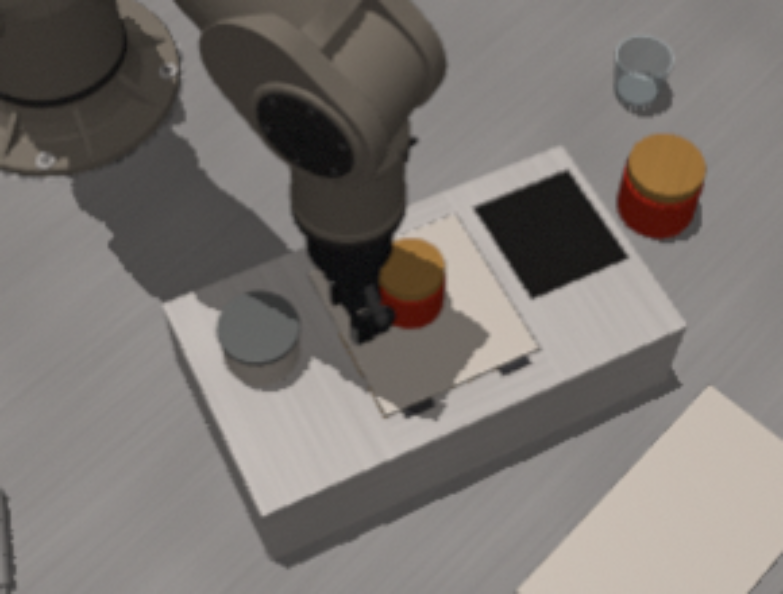

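The fingers are just behind the jar, touching nothing. I'll push slowly towards the mat.

Request:
send_rows(
  increments=[
    [[0,0,0,1,0,-9,47],[0,0,0,1,-1,-18,47],[0,0,0,1,-1,-26,47],[0,0,0,1,-2,-34,47],[0,0,0,1,-3,-42,47]],
  ],
)

```text
time_s: 3.0
position: [537.6, -2.4, 121.6]
ee_rot: [0.405, 0.58, 0.404, -0.58]
contact_force: [-0.9, -3.7, 3.5]
opening: 39.8
```

Request:
send_rows(
  increments=[
    [[0,0,0,0,0,-8,47],[0,0,0,0,-1,-16,47],[0,0,0,0,-2,-24,47],[0,0,0,0,-2,-32,47],[0,0,0,0,-3,-40,47]],
  ],
)

```text
time_s: 3.5
position: [548.6, 36.2, 121.3]
ee_rot: [0.404, 0.58, 0.404, -0.58]
contact_force: [0.1, -3.6, 3.6]
opening: 40.0
```

Run:
```python
from h import *
from rig import eyes
goal([-30,118,121])
d=eyes.snapshot("scene");cv2.imwrite("pics/s3.png",cv2.resize(d["color"][100:320,180:470],None,fx=2.7,fy=2.7)[:,:,::-1])
```

```text
t 3.5 cab [-24.1  18.1 121.3] F [ 0.1 -3.6  3.6] open 40.0 j [ 0.21  0.39 -0.48  1.96  0.24  0.84 -0.75]
turn [-0.22 -0.01 -0.  ] shift [  0.3  -6.3 -99.9]
```

View pics/s3.png

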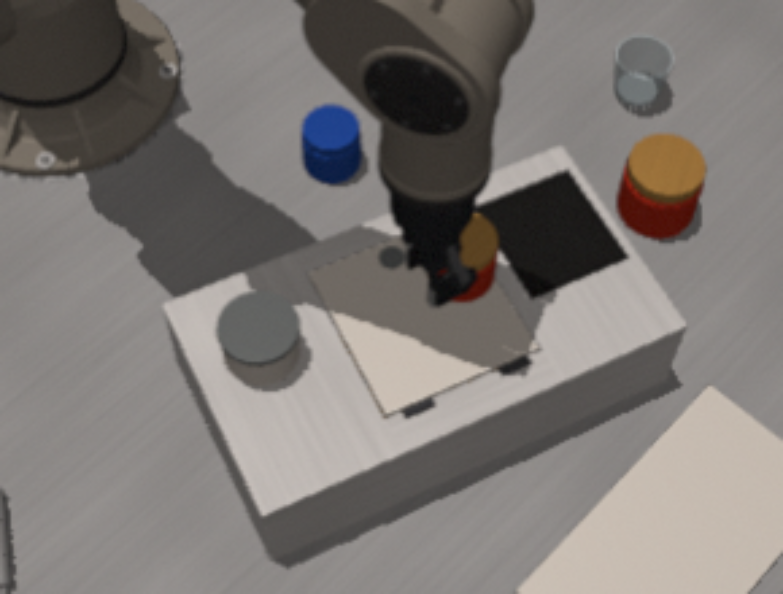

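The jar is ahead of the fingers and upright, with about 3.6 N of push. Its leading edge is now over the lid's side, so I'll go more slowly over the 3 mm step.

Request:
send_rows(
  increments=[
    [[0,0,0,0,0,-6,47],[0,0,0,0,0,-12,47],[0,0,0,0,-1,-18,47],[0,0,0,0,-1,-24,47],[0,0,0,0,-2,-30,47]],
  ],
)

```text
time_s: 4.05
position: [557.0, 64.8, 121.4]
ee_rot: [0.404, 0.58, 0.404, -0.58]
contact_force: [0.5, -2.5, 3.2]
opening: 40.2
```

Run:
```python
from h import *
from rig import eyes
goal([-30,118,121])
d=eyes.snapshot("scene");cv2.imwrite("pics/s4.png",cv2.resize(d["color"][100:320,180:470],None,fx=2.7,fy=2.7)[:,:,::-1])
```

```text
t 4.05 cab [-25.9  47.9 121.4] F [ 0.5 -2.5  3.2] open 40.2 j [ 0.16  0.41 -0.48  1.94  0.25  0.85 -0.8 ]
turn [-0.22 -0.   -0.01] shift [  0.4  -4.4 -70.1]
```

View pics/s4.png

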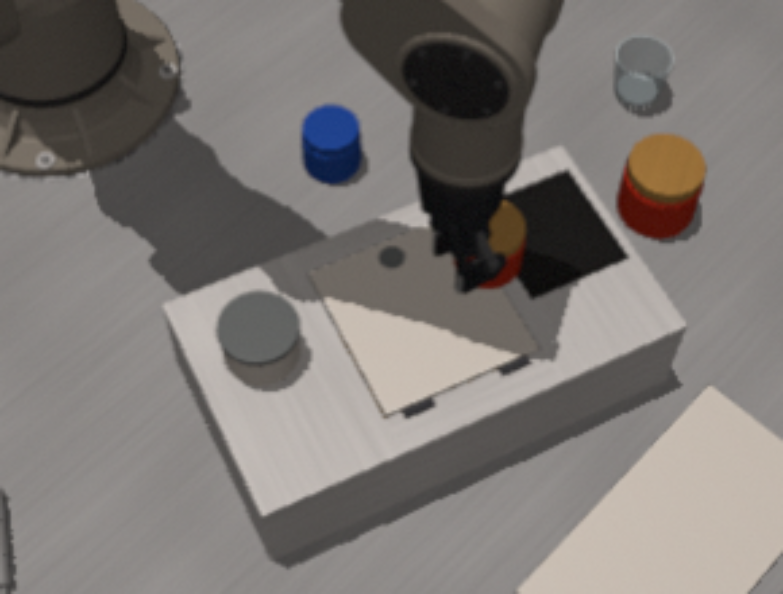

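Request:
send_rows(
  increments=[
    [[0,0,0,0,0,-6,47],[0,0,0,0,0,-12,47],[0,0,0,0,-1,-18,47],[0,0,0,0,-1,-24,47],[0,0,0,0,-2,-30,47]],
  ],
)

```text
time_s: 4.6
position: [565.5, 93.8, 121.3]
ee_rot: [0.404, 0.58, 0.405, -0.58]
contact_force: [0.2, -0.7, -0.7]
opening: 39.9
```

Request:
send_rows(
  increments=[
    [[0,0,0,0,0,-6,47],[0,0,0,0,0,-12,47],[0,0,0,0,-1,-18,47],[0,0,0,0,-1,-24,47],[0,0,0,0,-2,-30,47]],
  ],
)

```text
time_s: 5.1
position: [574.0, 122.5, 121.4]
ee_rot: [0.404, 0.58, 0.404, -0.58]
contact_force: [0.3, -1.1, -1.1]
opening: 40.2
```

Run:
```python
from h import *
from rig import eyes
goal([-30,118,121])
for n in("scene","top"):
    d=eyes.snapshot(n);C=cloud(d);c=Rc.inv().apply(C.reshape(-1,3)-O).reshape(C.shape)
    col=d["color"].astype(int)
    m=(d["depth"]>0)&(c[...,2]>160)&(c[...,2]<182)&(col[...,0]>col[...,2]+50)&(c[...,1]>60)&(c[...,1]<220)&(abs(c[...,0]+20)<80)
    Q=c[m];print(n,m.sum(),"top circle",cv2.minEnclosingCircle(Q[:,:2].astype(np.float32)) if len(Q) else 0, np.percentile(Q[:,2],[5,50,95]) if len(Q) else 0)
    if n=="scene":cv2.imwrite("pics/s5.png",cv2.resize(d["color"][100:320,180:470],None,fx=2.7,fy=2.7)[:,:,::-1])
```

```text
t 5.1 cab [-29.7 107.9 121.4] F [ 0.3 -1.1 -1.1] open 40.2 j [ 0.06  0.45 -0.48  1.88  0.26  0.88 -0.9 ]
turn [-0.22 -0.   -0.  ] shift [  0.4  -0.3 -10.1]
scene 130 top circle ((-23.0126953125, 154.94338989257812), 26.195802688598633) [167.26459753 171.25691816 174.54141847]
top 0 top circle 0 0
```

View pics/s5.png

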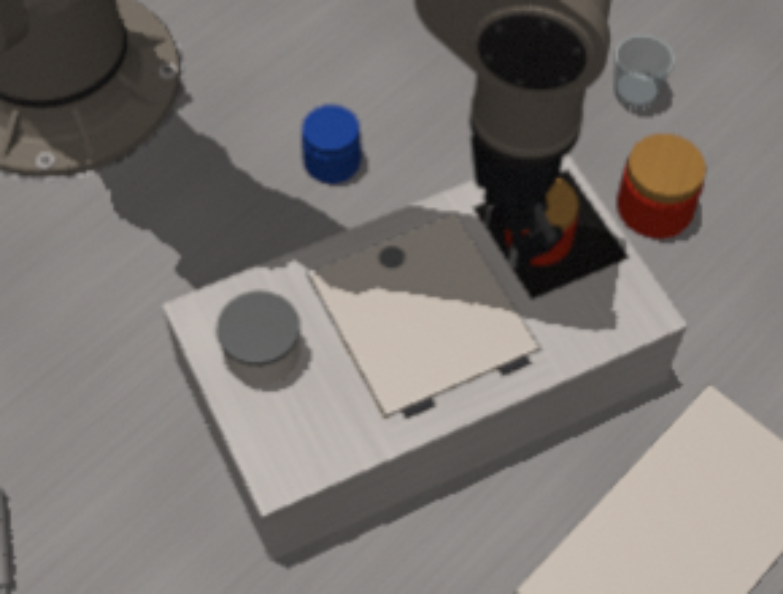

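Request:
send_rows(
  increments=[
    [[0,0,0,0,0,20,47],[0,0,0,0,0,45,47],[0,0,0,-40,0,60,47],[0,0,0,-80,0,60,47],[0,0,0,-90,0,80,47]],
  ],
)

```text
time_s: 5.7
position: [548.1, 49.0, 215.6]
ee_rot: [0.406, 0.582, 0.404, -0.578]
contact_force: [0.3, 0.1, 0.7]
opening: 39.7
```

Run:
```python
from h import *
from rig import eyes
goal([-70,0,150])
for n in("scene","top"):
    d=eyes.snapshot(n);C=cloud(d);c=Rc.inv().apply(C.reshape(-1,3)-O).reshape(C.shape)
    col=d["color"].astype(int)
    m=(d["depth"]>0)&(c[...,2]>165)&(c[...,2]<182)&(col[...,0]>col[...,2]+40)&(c[...,1]>60)&(c[...,1]<220)&(abs(c[...,0]+20)<80)
    Q=c[m];print(n,m.sum(),"top circle",cv2.minEnclosingCircle(Q[:,:2].astype(np.float32)) if len(Q) else 0, np.percentile(Q[:,2],[5,50,95]) if len(Q) else 0)
    cv2.imwrite(f"pics/{n}6.png",cv2.resize(d["color"][100:320,180:470],None,fx=2.7,fy=2.7)[:,:,::-1])
```

```text
t 5.7 cab [-28.9  29.9 215.6] F [0.3 0.1 0.7] open 39.7 j [ 0.23  0.28 -0.51  1.88  0.16  1.02 -0.7 ]
turn [-0.1  -0.2  -0.28] shift [ 65.3 -41.4  30.2]
scene 394 top circle ((-29.114810943603516, 144.70559692382812), 33.02839660644531) [167.26842135 171.32069313 175.45914857]
top 274 top circle ((-31.047073364257812, 144.34803771972656), 30.984434127807617) [167.14136942 170.98435732 175.70876487]
```

View pics/scene6.png

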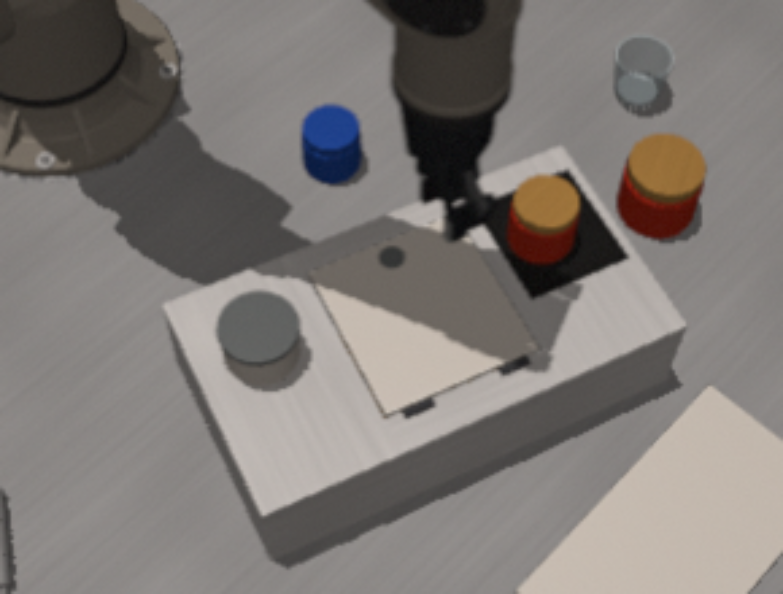

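The jar stands upright on the mat. Its centre is at cabinet (-30, 144.5), so it is about 11 mm inside the nearest mat edge, and the lid is clear. Next I'll shut the fingers and go above the press mark.

Request:
send_rows(
  increments=[
    [[0,0,0,0,-20,15,0],[0,0,0,20,-41,30,0],[0,0,0,50,-41,30,0],[0,0,0,65,-41,30,0],[0,0,0,65,-41,30,0]],
  ],
)

```text
time_s: 6.3
position: [495.9, 33.1, 144.2]
ee_rot: [-0.404, -0.579, -0.405, 0.581]
contact_force: [-0.5, -0.3, -0.5]
opening: 0.2
```

Request:
send_rows(
  increments=[
    [[0,0,0,0,0,0,0],[0,0,0,0,0,0,0]],
  ],
)

```text
time_s: 6.5
position: [497.9, 33.4, 147.1]
ee_rot: [0.405, 0.58, 0.404, -0.58]
contact_force: [0.6, 0.6, 1.4]
opening: -0.1
```

Run:
```python
from h import *
from rig import eyes
goal([-70,0,118])
d=eyes.snapshot("scene");cv2.imwrite("pics/s7.png",cv2.resize(d["color"][100:320,180:470],None,fx=2.7,fy=2.7)[:,:,::-1])
```

```text
t 6.5 cab [-70.7  -1.9 147.1] F [0.6 0.6 1.4] open -0.1 j [ 0.24  0.28 -0.5   2.05  0.18  0.85 -0.72]
turn [-0.21 -0.03 -0.05] shift [29.1  0.7 -1.9]
```

View pics/s7.png

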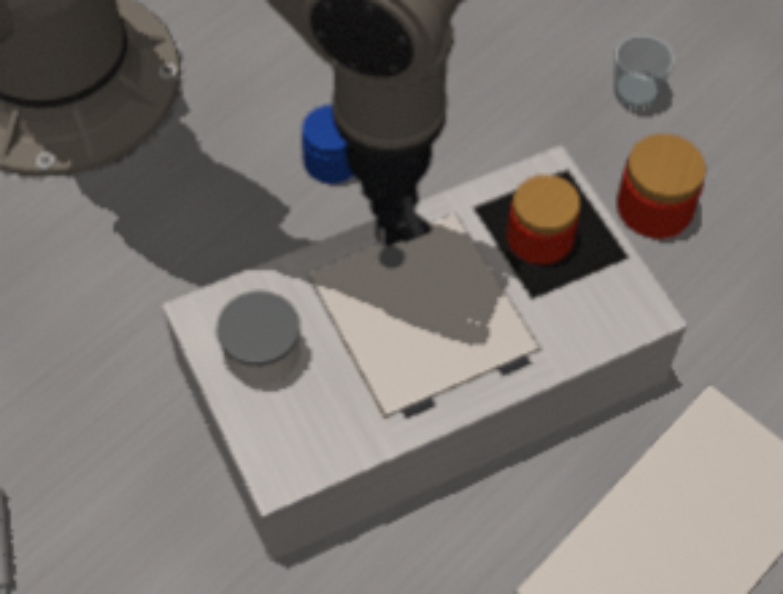

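The shut fingers hang over the press mark at (392,257). I'm going down in small steps and watching the force.

Request:
send_rows(
  increments=[
    [[0,0,0,12,1,-1,0],[0,0,0,22,1,-1,0],[0,0,0,28,1,-1,0],[0,0,0,30,1,-1,0],[0,0,0,30,1,-1,0]],
  ],
)

```text
time_s: 7.05
position: [498.3, 33.7, 115.9]
ee_rot: [-0.404, -0.58, -0.405, 0.58]
contact_force: [-1.4, -0.4, -0.3]
opening: -0.1
```

Request:
send_rows(
  increments=[
    [[0,0,0,1,0,0,0],[0,0,0,2,0,0,0],[0,0,0,3,0,0,0],[0,0,0,3,0,0,0]],
  ],
)

```text
time_s: 7.45
position: [498.7, 33.6, 113.5]
ee_rot: [0.405, 0.58, 0.404, -0.58]
contact_force: [-0.9, 0.5, 3.5]
opening: 0.2
```

Request:
send_rows(
  increments=[
    [[0,0,0,1,0,0,0],[0,0,0,1,0,0,0]],
  ],
)

```text
time_s: 7.65
position: [498.8, 33.7, 112.5]
ee_rot: [0.405, 0.58, 0.404, -0.58]
contact_force: [-0.5, -0.6, 4.2]
opening: 0.1
```

Request:
send_rows(
  increments=[
    [[0,0,0,1,0,0,0],[0,0,0,1,0,0,0]],
  ],
)

```text
time_s: 7.85
position: [498.8, 33.6, 111.6]
ee_rot: [0.405, 0.58, 0.404, -0.58]
contact_force: [-1.2, -0.8, 6.5]
opening: -0.2
```

Request:
send_rows(
  increments=[
    [[0,0,0,1,0,0,0],[0,0,0,1,0,0,0]],
  ],
)

```text
time_s: 8.05
position: [498.8, 33.7, 110.5]
ee_rot: [0.405, 0.58, 0.404, -0.58]
contact_force: [-0.3, -0.9, 4.2]
opening: -0.1
```

Request:
send_rows(
  increments=[
    [[0,0,0,0.5,0,0,0],[0,0,0,0.5,0,0,0]],
  ],
)

```text
time_s: 8.25
position: [498.8, 33.6, 109.9]
ee_rot: [0.405, 0.58, 0.404, -0.58]
contact_force: [0.5, -1.2, 4.2]
opening: 0.1
```

The force rose to 6.5 N or more, then fell to a steady 4.2 N, which means the catch let go. I'm withdrawing straight up.

Request:
send_rows(
  increments=[
    [[0,0,0,-10,0,0,0],[0,0,0,-22,0,0,0],[0,0,0,-36,0,0,0],[0,0,0,-50,0,0,0],[0,0,0,-65,0,0,0]],
  ],
)

```text
time_s: 8.75
position: [498.4, 33.7, 176.3]
ee_rot: [0.404, 0.58, 0.404, -0.58]
contact_force: [0.6, 0.2, -0.7]
opening: 0.0
```

Request:
send_rows(
  increments=[
    [[0,0,0,-20,0,0,0],[0,0,0,-40,0,0,0],[0,0,0,-65,0,0,0],[0,0,0,-90,0,0,0],[0,0,0,-110,0,0,0]],
  ],
)

```text
time_s: 9.25
position: [498.4, 33.9, 287.3]
ee_rot: [0.405, 0.58, 0.404, -0.58]
contact_force: [0.5, 0.5, 0.3]
opening: 0.0
```

Request:
send_rows(
  increments=[
    [[0,0,0,0,0,40,0],[0,0,0,0,0,80,0],[0,0,0,0,0,120,0],[0,0,0,0,0,120,0],[0,0,0,0,0,120,0]],
  ],
)

```text
time_s: 9.75
position: [456.7, -79.4, 285.8]
ee_rot: [0.404, 0.581, 0.404, -0.58]
contact_force: [1.4, -0.0, 0.5]
opening: -0.5
```

Run:
```python
from h import *
from rig import eyes
goal([-70,0,250])
for n in("scene","top"):
    d=eyes.snapshot(n);C=cloud(d);c=Rc.inv().apply(C.reshape(-1,3)-O).reshape(C.shape)
    col=d["color"].astype(int)
    m=(d["depth"]>0)&(c[...,2]>165)&(c[...,2]<182)&(col[...,0]>col[...,2]+40)&(c[...,1]>90)&(c[...,1]<220)&(abs(c[...,0]+20)<80)
    Q=c[m];print(n,"jar top",cv2.minEnclosingCircle(Q[:,:2].astype(np.float32)),np.percentile(Q[:,2],[5,50,95]))
    m=(d["depth"]>0)&(abs(c[...,1])<75)&(c[...,0]>-85)&(c[...,0]<70)&(c[...,2]>105)&(c[...,2]<190)
    Q=c[m];f=np.polyfit(Q[:,0],Q[:,2],1);print("lid slope angle",-np.arctan(f[0]),m.sum())
    m=(d["depth"]>0)&(abs(c[...,1]+154)<50)&(abs(c[...,0]+29)<50)&(c[...,2]>155)&(c[...,2]<168);Q=c[m]
    print("tub",cv2.minEnclosingCircle(Q[:,:2].astype(np.float32)) if len(Q) else 0)
    cv2.imwrite(f"pics/{n}8.png",d["color"][:,:,::-1])
```

```text
t 9.75 cab [ -70.8 -122.   285.8] F [ 1.4 -0.   0.5] open -0.5 j [ 0.45  0.05 -0.42  1.97  0.02  1.13 -0.34]
turn [-0.32 -0.01 -0.04] shift [ 3.58e+01  1.00e-01 -1.22e+02]
scene jar top ((-30.284032821655273, 142.792724609375), 33.010990142822266) [166.96229853 171.1557085  174.52612872]
lid slope angle 0.3489828467293226 3634
tub ((-29.51262855529785, -153.52662658691406), 38.402915954589844)
top jar top ((-30.300201416015625, 143.5899200439453), 31.470516204833984) [167.03718646 170.91999884 175.10647248]
lid slope angle 0.34897982671788963 2579
tub 0
```

View pics/scene8.png

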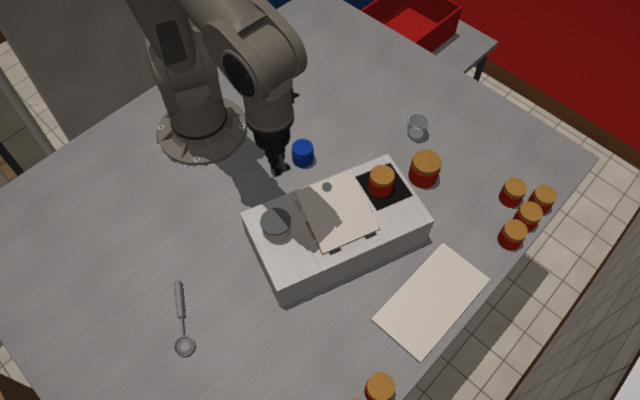

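View pics/top8.png

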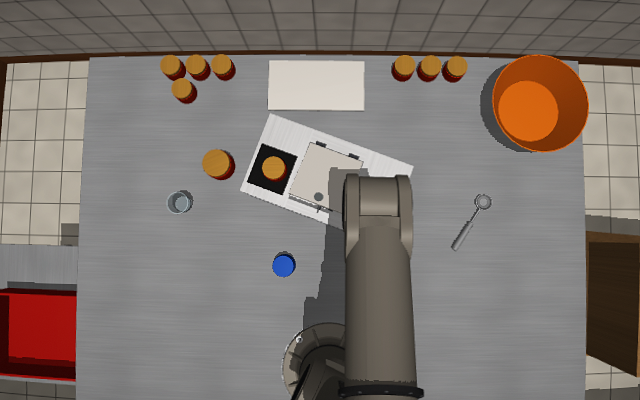

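The lid stands ajar at 0.349 rad and the jar is upright on the mat at (274,168) in the top view. The tub, spoon and glass have not moved, and the arm touches nothing.

```bash
python3 -c "
from rig import bot
print(bot.hand_in())"
```

```text
the job is handed in; nothing more can be done
None
```

The job is done and handed in at about 9.9 s: the jar stands on the mat and the lid is sprung ajar. I pushed the jar off the lid onto the mat with the two part-open fingers, without lifting it. Then I shut the fingers and pressed the grey mark until the catch let go. The force rose to at least 6.5 N, then dropped to a steady 4.2 N. The expected 9 N peak fell between readings, so I did not see it. I then withdrew straight up and to the side.

**Last checks:**
- **Lid:** both cameras put it at 0.349 rad, against about 0.35 expected.
- **Jar:** it is upright, with its centre at about (-30, 143.5) mm in the cabinet frame. That is about 11 mm short of the mat's centre towards the lid, but its base is wholly on the mat with about 10 mm to spare. The two cameras agree to about 1 mm.
- **Tub:** the scene camera shows it unmoved. In the last top view the arm hid it, so that camera gave no check.
- **Spoon and glass:** they look unmoved in both pictures; I did not measure them.
- **Contact:** the arm was touching nothing when I handed in.

**Disagreement:** about 3.5 N of upward force showed on the tool while the jar was on the lid. It went away once the jar was on the deck, and I did not find the cause.

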